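Make up the sowing kit and the cuttings kit

ROBOT

A 6-joint arm with a two-finger parallel gripper is mounted at the origin on the work surface. World frame = base frame: x ahead of the robot, y to its left, z up, the work surface at z = 0. Lengths are in m, angles in degrees, forces in N, time in s.
With the tool pointing down it reaches from about 0.25 to 0.725 m from the base axis. Payload 9.7 kg.
Tool frame: the origin (TCP) lies midway between the tips of the shut fingers; the grasp point (between the pads) lies bot.hold_point_z behind it (bot.hold_point_z is the distance from the TCP to the grasp point, in m); z points along the fingers, y is the line along which they close (so a half turn about z gives the same grasp; the last joint's range is limited). The gripper opens to 85 mm and grips with 20 to 120 N. Pads are 22 mm wide; open, the fingers measure 114 mm over their backs; the gripper's body (76 mm by 85 mm) begins 54 mm behind the grasp point. The pads swing forward as they close: fully open they stand 13 mm farther back than shut.
Start: joints at [72.823, 4.979, 10.078, 95.1, 0, 90], TCP at [0.162, 0.525, 0.231] pointing down, gripper open.
Joint ranges: [-179.16, 179.16], [-48.56, 103.87], [-65.8, 70.77], [-126.05, 130.52], [-82.76, 87.17], [-180, 180]. Speed limits (degrees/s): [127.2, 127.2, 147.25, 180, 180, 180].

INTERFACE

Orientations are given as [roll, pitch, yaw] about the fixed x, y, z axes, in that order (R = Rz(yaw) Ry(pitch) Rx(roll)).
In Python, from workcell import bot, camera, camera_model, ticket gives the robot as it stands.
- The arm moves only by the tool send_rows, never from a script. Its argument "targets" is text: rows parted by semicolons, each of 5 numbers parted by spaces: the shift along the tool's x, y, z in mm, then the turn about the tool's z in degrees, then the closure in counts, from 0 (fully open) to 255 (shut). A call has 1 to 20 rows; each row is the pose to reach, as a shift and turn from the pose commanded when the call began, along the tool's axes at that moment; what a row does not reach only later rows make up. A row lasts 1/8 s, in which the tool goes at most 62.5 mm and 10.7 degrees, less where a joint would pass 70% of its speed; a pose out of reach is approached as far as the arm can. A call with a gripper value outside its range is refused whole. The fingers move at their own pace and stop on an object; "newtons" is the grip in N (left out, the last holds). Time passes only in rows, so rows that repeat a pose let the fingers close. It gives the time, the measured TCP pose, the force, the opening and the grip force at its end, in the units of the state.
- bot.get_obs(): the state, without advancing time (a new reading comes with each control period).
- camera(name): name is "side" or "top"; returns the picture (384x512x3 uint8, blue, green, red); there is no depth.
- camera_model(name): a dict with "K" (3x3 intrinsics, pixels), "dist_coeffs" ([k1, k2, p1, p2, k3] as OpenCV has them; the pictures are not rectified), "pose" (4x4, takes a point from camera to world coordinates). Camera axes: x right, y down, z forward; pixel columns grow to the right and rows downward; lengths in m; the calibration is good to about 2 mm. A picture is of the moment at which its call begins. camera_model takes no time and is no camera call.
- ticket.job_done(): hands the job in; it is judged then, once.
The state is a dict: "time": time; "q": joint angles; "qd": joint speeds; "joint_efforts": joint torques, N m; "ee_pos": TCP position; "tcp_rot": TCP orientation; "wrist_force": force on the tool from outside, world axes, zero at the start; "torque": the same for the moment, N m; "opening": finger opening in m; "grasp_force": force on a finger pad.
Only numpy, scipy, OpenCV 4.12 (cv2) and the standard library are available. Lean on these libraries where they do the work, as an engineer would, in place of code of your own. Each camera call takes 0.05 s, during which the arm holds its last target. There are 200 camera calls.

TASK

Make up two kits on the potting bench. The sowing kit goes in the white tray: the terracotta pot in the middle compartment, with the green seed tin and the brass watering rose in the two end compartments, either way round; the cuttings kit goes in the green tray: the black square pot and the amber jar, one to a compartment. Stand everything upright on the tray floor, knock nothing over, and leave the red tin and the blue pot where they are.

Things in the scene. Friction and masses are not known exactly. Their poses are not given: they have to be found in the camera images.
- white_tray: Low white-painted kit tray, fixed to the bench, 82 mm (its x) by 238 mm (its y), with three compartments in a row along its y axis. Origin at the centre of its underside. Floor 4 mm thick (its top is 4 mm above the bench), outer walls and dividers 4 mm thick with tops 15 mm above the bench. Each compartment is 74 by 74 mm inside; their centres are at y = -78, 0 and +78 mm, x = 0 in the tray's frame.
- green_tray: Low green plastic kit tray, fixed to the bench, 82 mm (its x) by 160 mm (its y), with two compartments side by side along its y axis. Origin at the centre of its underside. Floor 4 mm thick, walls and divider 4 mm thick with tops 15 mm above the bench. Each compartment is 74 by 74 mm inside; their centres are at y = -39 and +39 mm, x = 0 in the tray's frame.
- clay_pot_c (a point): Small empty round terracotta (orange-brown) flower pot, 56 mm tall; its upright rim band, from 35 mm up to the top, is 52 mm across, and below the band it tapers from 45 to 38 mm at the foot. 4 mm wall; about 90 g. Starts upright on the bench; the point is on its axis half-way up, z axis up.
- square_pot_c (a point): Small empty black plastic square nursery pot, straight-sided, 48 by 48 mm, 56 mm tall, 3 mm wall, about 40 g; its sides lie along its own x and y axes. Starts upright on the bench; the point is on its axis half-way up, z axis up.
- green_tin_c (a point): Closed round green seed tin with a green lid and a paper band, 50 mm across, 54 mm tall, straight-sided, about 100 g. Starts upright on the bench; the point is on its axis half-way up, z axis up.
- amber_jar_c (a point): Closed round amber-brown glass jar with a white cap, 60 mm tall; glass 46 mm across up to 46 mm, cap 44 mm across above it, about 120 g. Starts upright on the bench; the point is on its axis half-way up, z axis up.
- brass_rose_c (a point): Brass watering-can rose standing on its face: a disc 48 mm across and 8 mm thick below, a cone, and from 22 mm up to its top at 58 mm a straight round neck 26 mm across; about 110 g. Starts upright on the bench; the point is on its axis half-way up, z axis up.
- red_tin_c (a point): Closed round red tin with a red lid and a paper band, 50 mm across, 54 mm tall. Belongs to neither kit; stays where it is. Starts upright on the bench; the point is on its axis half-way up, z axis up.
- blue_pot_c (a point): Small empty round blue-glazed pot of the same shape as the terracotta one, 52 mm across the rim, 56 mm tall. Belongs to neither kit; stays where it is. Starts upright on the bench; the point is on its axis half-way up, z axis up.

How it is judged:
By the outcome, as a careful person would: the job done as asked, in the order asked, and still so for the second after the job is handed in, with the robot touching nothing.
It also fails if it takes over 120 s, if anything falls off the work surface, if the arm or the gripper's body presses on something with over 40 N, if the wrist force passes 120 N, or if a joint passes its speed limit or range.

## Working session

There is one attempt and no reset: what is moved stays moved. The work goes in short steps, Python scripts to look and compute and a tool call to move; the robot and the scene stay as the last step left them, time stands still between calls to the robot, and variables do not carry over. Pictures are saved under pics/ and viewed, at most 14 in all, crops included, and the job is handed in when it is done.

Besides the shell and the picture viewer there is one more tool, called after "Request:" as name(argument=value, ...), one argument or row to a line, values as JSON. send_rows: Moves the arm, as the interface text tells. Its arguments: {"type":"object","properties":{"targets":{"type":"string"},"newtons":{"type":"number"}},"required":["targets"]}

```bash
mkdir -p pics; ls; python3 - <<'E'
from workcell import bot,camera,camera_model
import cv2
for n in("top","side"):
    cv2.imwrite(f"pics/{n}0.png",camera(n)); m=camera_model(n); print(n,m["K"],m["dist_coeffs"],m["pose"])
print(bot.get_obs(),bot.hold_point_z)
E
```

```text
pics
top [[354.20141493   0.         257.89107844]
 [  0.         354.20141493 199.43764028]
 [  0.           0.           1.        ]] [-0.01039748  0.          0.          0.          0.        ] [[ 0.01501941 -0.98571096  0.16777461  0.46531528]
 [-0.99966952 -0.01130217  0.02308914 -0.01489289]
 [-0.020863   -0.16806595 -0.98555496  0.77524934]
 [ 0.          0.          0.          1.        ]]
side [[452.76310812   0.         256.36361832]
 [  0.         452.76310812 183.17770403]
 [  0.           0.           1.        ]] [-0.17598164  0.          0.          0.          0.        ] [[ 0.75420464 -0.41487436  0.5089741   0.13182918]
 [-0.65624754 -0.44945691  0.60607562 -0.52264341]
 [-0.02268331 -0.79111804 -0.61124276  0.59212589]
 [ 0.          0.          0.          1.        ]]
{'time': 0.1, 'q': array([ 7.28251045e+01,  5.00728513e+00,  1.00387952e+01,  9.50985552e+01,
       -7.24534387e-05,  9.00025479e+01]), 'qd': array([ 0.01077907, -0.09421935,  0.08703983, -0.02746964,  0.06232794,
       -0.02293164]), 'joint_efforts': array([ 3.53278556e-04, -5.21564341e+01,  4.65652657e+01,  1.59964868e-02,
       -3.76401033e-05,  1.84282874e-05]), 'ee_pos': array([0.16235042, 0.52528289, 0.23065854]), 'tcp_rot': array([-1.79932955e+02,  7.54348751e-05,  1.62822557e+02]), 'wrist_force': array([ 0.12127626, -0.41675362, -0.39743989]), 'torque': array([ 0.04206729, -0.01685481,  0.01664983]), 'grasp_force': 0.0, 'opening': 0.08505693623410071} 0.0187
```

View pics/top0.png

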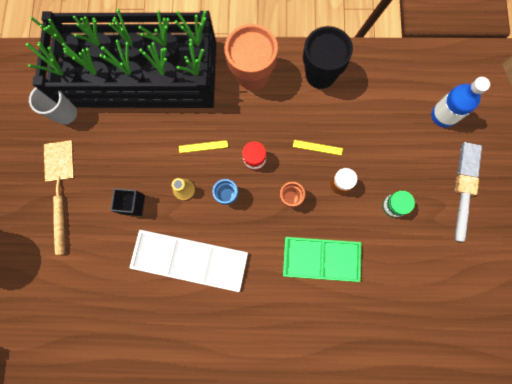

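View pics/side0.png

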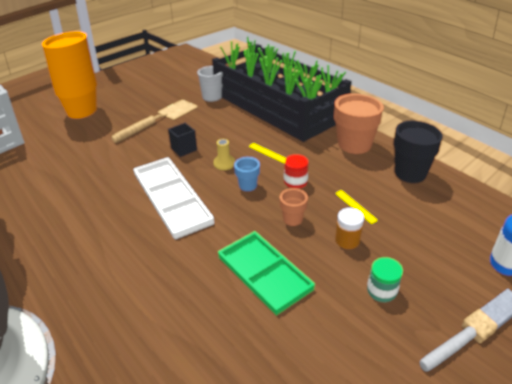

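The top picture shows the black pot at (126,202), rose (180,187), blue pot (225,191), red tin (254,155), clay pot (292,194), jar (345,181), green tin (401,204), white tray (190,261) and green tray (322,259). The side view shows all of them standing clear of each other.

```bash
cat > h.py <<'E'
import numpy as np,cv2
from scipy.spatial.transform import Rotation as R
from workcell import bot,camera,camera_model
def ray(n,uv):
    m=camera_model(n); p=cv2.undistortPoints(np.float64(uv).reshape(-1,1,2),m["K"],np.float64(m["dist_coeffs"])).reshape(-1,2)
    return m["pose"][:3,3],np.c_[p,np.ones(len(p))]@m["pose"][:3,:3].T
def onz(n,uv,z):
    c,d=ray(n,uv); return (c+d*((z-c[2])/d[:,2])[:,None])
def mask(im,lo,hi,box):
    h=cv2.inRange(cv2.cvtColor(im,cv2.COLOR_BGR2HSV),np.array(lo),np.array(hi)); k=np.zeros_like(h);x0,y0,x1,y1=box;k[y0:y1,x0:x1]=255
    return h&k
def big(mk): return max(cv2.findContours(mk,0,cv2.CHAIN_APPROX_NONE)[0],key=cv2.contourArea)
def go(x,y,z,yaw):
    "tool-frame shift (mm) and turn from the present pose to a downward pose"
    o=bot.get_obs(); Rt=R.from_euler('xyz',o['tcp_rot'],degrees=True)
    d=Rt.inv().apply(np.array([x,y,z])-o['ee_pos'])*1000
    t=-(yaw-o['tcp_rot'][2]); return np.round(d,1),round((t+90)%180-90,1)
E
python3 - <<'E'
from h import *
t=camera("top")
cv2.imwrite("pics/crop.png",cv2.resize(t[135:295,100:420],None,fx=2.5,fy=2.5,interpolation=cv2.INTER_CUBIC))
for n,lo,hi,box,z in [("green_lid",(50,120,60),(80,255,255),(380,180,430,225),.054),("jarcap",(0,0,150),(180,70,255),(330,163,362,192),.060),
 ("clay",(0,100,60),(20,255,255),(275,178,310,212),.056),("clayall",(0,100,60),(20,255,255),(275,178,310,212),.03),("blue",(95,100,60),(125,255,255),(205,175,245,210),.056),
 ("black",(0,0,0),(180,255,30),(105,185,150,220),.056),("rose",(18,100,80),(32,255,255),(165,172,200,205),.03)]:
    c=big(mask(t,lo,hi,box)); (u,v),r=cv2.minEnclosingCircle(c); b=cv2.boundingRect(c); 
    print(n,b,(u,v,r),cv2.minAreaRect(c)[2],cv2.contourArea(c),np.round(onz("top",[(u,v)],z)[0]*1000,1))
for n,lo,hi,box in [("white",(0,0,130),(180,60,255),(120,222,255,300)),("gtray",(50,120,60),(80,255,255),(270,225,380,290))]:
    c=big(mask(t,lo,hi,box)); p=cv2.boxPoints(cv2.minAreaRect(c)); w=onz("top",p,.015)*1000
    print(n,np.round(p),"\n",np.round(w,1),"\nctr",np.round(w.mean(0),1),[round(float(np.linalg.norm(w[i]-w[i-1]))) for i in range(2)],[np.degrees(np.arctan2(*(w[i]-w[i-1])[1::-1])) for i in range(4)])
E
```

```text
green_lid (389, 191, 26, 24) (401.3599853515625, 203.0, 12.991250038146973) 90.0 462.0 [ 584.1 -292.1   54. ]
jarcap (334, 168, 24, 22) (345.4666748046875, 178.38333129882812, 11.54990005493164) 45.0 368.0 [ 633.1 -177.9   60. ]
clay (275, 178, 35, 34) (292.0, 194.5, 23.690814971923828) 90.0 1122.0 [598.9 -68.2  56. ]
clayall (275, 178, 35, 34) (292.0, 194.5, 23.690814971923828) 90.0 1122.0 [603.7 -70.1  30. ]
blue (213, 180, 25, 24) (225.0, 191.25, 12.412291526794434) 90.0 438.0 [604.2  70.4  56. ]
black (113, 191, 21, 19) (123.0, 200.0, 12.80634880065918) 8.13010311126709 249.5 [583.4 282.5  56. ]
rose (171, 178, 24, 22) (182.5, 187.5, 12.349188804626465) 90.0 371.5 [616.4 165.7  30. ]
white [[129. 268.]
 [138. 228.]
 [248. 252.]
 [239. 292.]] 
 [[443.5 275.2  15. ]
 [528.6 262.7  15. ]
 [480.9  22.   15. ]
 [398.3  38.4  15. ]] 
ctr [462.8 149.6  15. ] [241, 86] [np.float64(79.18578608936997), np.float64(-8.31704774144662), np.float64(-101.18927117080322), np.float64(168.77771981011867)]
gtray [[282. 276.]
 [285. 236.]
 [363. 242.]
 [360. 282.]] 
 [[ 432.4  -50.    15. ]
 [ 515.1  -55.7   15. ]
 [ 505.5 -221.1   15. ]
 [ 423.4 -212.5   15. ]] 
ctr [ 469.1 -134.8   15. ] [163, 83] [np.float64(86.86004066446577), np.float64(-3.9432508700997793), np.float64(-93.32032042365985), np.float64(174.019845603531)]
```

View pics/crop.png

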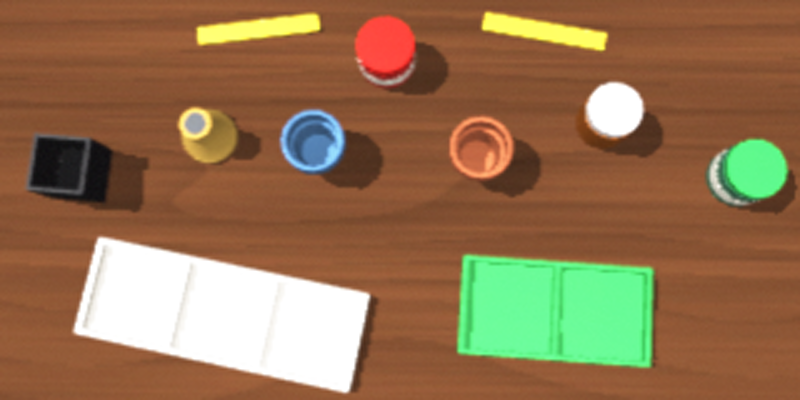

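```bash
python3 - <<'E'
from h import *
w=onz("top",[(100+x/2.5,135+y/2.5) for x,y in[(33,136),(88,138),(83,193),(28,190),(194,122),(481,147),(615,109)]],.056)*1000
print(np.round(w,1),[np.round(np.degrees(np.arctan2(*(w[i]-w[(i-1)%4])[1::-1]))) for i in range(4)],w[:4].mean(0))
print(go(.599,-.068,.15,79),go(.599,-.068,.022,79))
E
```

```text
[[ 605.6  305.1   56. ]
 [ 604.4  258.4   56. ]
 [ 558.1  259.2   56. ]
 [ 560.   305.4   56. ]
 [ 618.9  170.1   56. ]
 [ 600.4  -69.    56. ]
 [ 633.6 -179.9   56. ]] [np.float64(-0.0), np.float64(-91.0), np.float64(179.0), np.float64(88.0)] [582.00296994 282.0144822   56.        ]
(array([-592.3, -437.8,   81.2]), np.float64(83.8)) (array([-592.3, -437.7,  209.2]), np.float64(83.8))
```

Request:
send_rows(
  targets="-592 -438 81 84 0;-592 -438 81 84 0;-592 -438 81 84 0;-592 -438 81 84 0;-592 -438 81 84 0;-592 -438 81 84 0;-592 -438 81 84 0;-592 -438 81 84 0;-592 -438 81 84 0;-592 -438 81 84 0;-592 -438 81 84 0;-592 -438 81 84 0;-592 -438 81 84 0;-592 -438 81 84 0;-592 -438 81 84 0;-592 -438 81 84 0",
  newtons=20,
)

```text
time: 2.15
ee_pos: [0.5985, -0.0669, 0.1509]
tcp_rot: [179.9, -0.0, 78.9]
wrist_force: [0.2, 0.4, 1.0]
opening: 0.0852
grasp_force: 0.0
```

```bash
python3 - <<'E'
from h import *
o=bot.get_obs();print(o['time'],o['ee_pos'],o['tcp_rot'],o['q'])
print(go(.600,-.069,.022,79))
cv2.imwrite("pics/s1.png",camera("side"))
E
```

```text
2.15 [ 0.59846747 -0.06687228  0.15093103] [ 1.79949808e+02 -9.55705501e-03  7.88996472e+01] [-6.37829022e+00  1.12310426e+01  8.15140333e+00  8.68695521e+01
  5.39267251e-03  9.47220691e+01]
(array([ -1.8,   1.8, 128.9]), np.float64(-0.1))
```

View pics/s1.png

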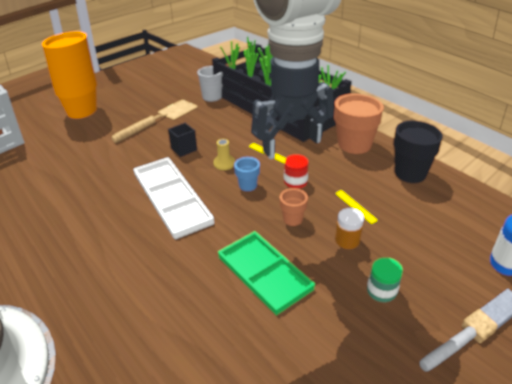

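The side view shows the open gripper above the clay pot, fingertips near (268,150)/(320,135), with the pot rim at (294,197). I'll cross-check the objects from this view.

```bash
python3 - <<'E'
from h import *
print(np.round(onz("side",[(294,198),(388,269),(350,215),(223,143),(182,130)],.056)*1000))
E
```

```text
[[ 600.  -72.   56.]
 [ 586. -298.   56.]
 [ 640. -174.   56.]
 [ 619.  168.   56.]
 [ 584.  278.   56.]]
```

Request:
send_rows(
  targets="-2 2 60 0 0;-2 2 110 0 0;-2 2 129 0 0;-2 2 129 0 0",
)

```text
time: 2.7
ee_pos: [0.5998, -0.0699, 0.0211]
tcp_rot: [-179.9, 0.0, 78.8]
wrist_force: [-0.3, 0.3, 1.6]
opening: 0.0853
grasp_force: 0.0
```

Request:
send_rows(
  targets="0 0 0 0 255;0 0 0 0 255;0 0 0 0 255;0 0 0 0 255;0 0 0 0 255;0 0 0 0 255;0 0 0 0 255;0 0 0 0 255",
  newtons=25,
)

```text
time: 3.7
ee_pos: [0.6015, -0.0703, 0.0236]
tcp_rot: [179.8, -0.0, 78.8]
wrist_force: [-0.2, -0.6, 5.8]
opening: 0.0515
grasp_force: 25.0
```

Request:
send_rows(
  targets="0 0 -40 0 255;0 0 -80 0 255;0 0 -80 0 255;0 0 -80 0 255",
)

```text
time: 4.2
ee_pos: [0.6003, -0.0702, 0.1013]
tcp_rot: [180.0, -0.0, 78.8]
wrist_force: [-0.8, -0.9, -1.0]
opening: 0.0515
grasp_force: 26.8
```

```bash
python3 - <<'E'
from h import *
o=bot.get_obs();print(o['time'],o['ee_pos'],o['opening'],o['grasp_force'])
print(go(.463,.1495,.105,79))
E
```

```text
4.2 [ 0.60030387 -0.07020222  0.10134306] 0.05148356045401697 26.762584887910634
(array([ 188.9, -177.3,   -3.7]), np.float64(-0.2))
```

Request:
send_rows(
  targets="47 -44 0 0 255;94 -88 0 0 255;142 -133 0 0 255;189 -177 0 0 255;189 -177 0 0 255;189 -177 0 0 255;189 -177 0 0 255",
)

```text
time: 5.08
ee_pos: [0.4637, 0.1486, 0.1008]
tcp_rot: [-180.0, 0.0, 78.8]
wrist_force: [0.6, 0.4, -0.7]
opening: 0.0512
grasp_force: 26.9
```

```bash
python3 - <<'E'
from h import *
o=bot.get_obs();print(o['time'],o['ee_pos'],o['opening'],o['grasp_force'])
print(go(.463,.1495,.027,79))
t=camera("top");s=camera("side")
cv2.imwrite("pics/c1.png",cv2.resize(np.hstack([t[160:310,110:270],s[130:280,110:270]]),None,fx=2.5,fy=2.5,interpolation=cv2.INTER_CUBIC))
E
```

```text
5.075 [0.46367946 0.14859888 0.10079259] 0.051232325721327285 26.913711166344
(array([ 0.8, -0.8, 73.8]), np.float64(-0.2))
```

View pics/c1.png

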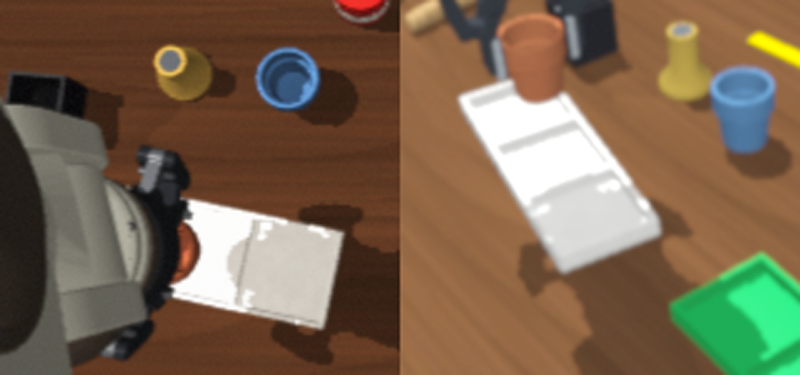

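The pot hangs upright in the gripper above the white tray's middle compartment (top view (190,250) of the crop).

Request:
send_rows(
  targets="1 -1 30 0 255;1 -1 55 0 255;1 -1 65 0 255;1 -1 72 0 255;1 -1 75 0 255;1 -1 75 0 255;1 -1 75 0 255",
)

```text
time: 6.05
ee_pos: [0.4631, 0.1508, 0.0276]
tcp_rot: [179.9, -0.0, 78.8]
wrist_force: [-1.8, -2.1, 6.5]
opening: 0.0512
grasp_force: 27.5
```

Request:
send_rows(
  targets="0 0 0 0 0;0 0 0 0 0;0 0 0 0 0;0 0 0 0 0;0 0 -40 0 0;0 0 -90 0 0;0 0 -90 0 0;0 0 -90 0 0",
)

```text
time: 7.05
ee_pos: [0.4624, 0.1507, 0.1158]
tcp_rot: [-180.0, 0.0, 78.8]
wrist_force: [-1.0, 1.0, -0.5]
opening: 0.0851
grasp_force: 0.0
```

```bash
python3 - <<'E'
from h import *
o=bot.get_obs();print(o['time'],o['ee_pos'],o['opening'])
print(go(.585,-.294,.115,79),go(.585,-.294,.022,79))
E
```

```text
7.05 [0.46236078 0.15068404 0.1157717 ] 0.08513904469588306
(array([-412.5,  206.5,    0.8]), np.float64(-0.2)) (array([-412.5,  206.5,   93.8]), np.float64(-0.2))
```

Request:
send_rows(
  targets="-413 207 0 0 0;-413 207 0 0 0;-413 207 0 0 0;-413 207 0 0 0;-413 207 0 0 0;-413 207 0 0 0;-413 207 0 0 0;-413 207 0 0 0;-413 207 0 0 0;-413 207 0 0 0;-413 207 0 0 0;-413 207 0 0 0",
)

```text
time: 8.55
ee_pos: [0.5855, -0.2937, 0.1166]
tcp_rot: [180.0, 0.0, 78.9]
wrist_force: [0.6, 0.4, 0.6]
opening: 0.0854
grasp_force: 0.0
```

```bash
python3 - <<'E'
from h import *
o=bot.get_obs();print(o['time'],o['ee_pos'],o['tcp_rot'])
print(go(.585,-.294,.022,79))
t=camera("top");s=camera("side")
cv2.imwrite("pics/c2.png",cv2.resize(np.hstack([t[160:310,110:270],s[230:380,330:490]]),None,fx=2.5,fy=2.5,interpolation=cv2.INTER_CUBIC))
E
```

```text
8.55 [ 0.58550438 -0.293679    0.11656979] [1.79985155e+02 3.00070740e-03 7.88851259e+01]
(array([-0.4, -0.5, 94.6]), np.float64(-0.1))
```

View pics/c2.png

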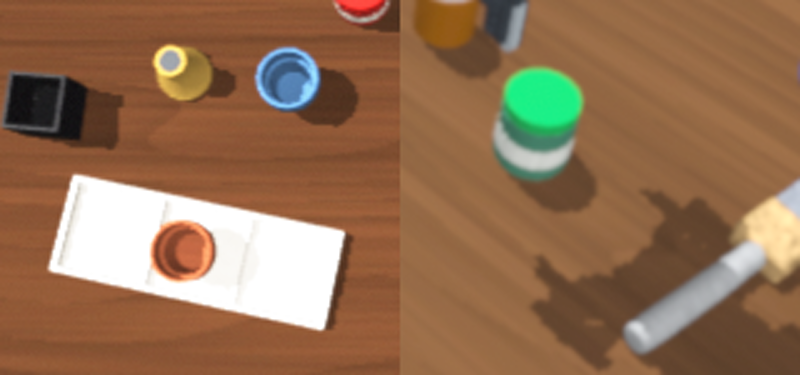

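The clay pot stands upright in the middle compartment (rim at crop (183,250)). The green tin lid is at crop (543,100), undisturbed.

```bash
python3 - <<'E'
from h import *
print(onz("top",[(183.2,260)],.06)*1000, "target 463 149.6")
E
```

```text
[[462.43696573 149.50094788  60.        ]] target 463 149.6
```

Request:
send_rows(
  targets="0 0 50 0 0;0 0 85 0 0;0 0 95 0 0;0 0 95 0 0;0 0 95 0 255;0 0 95 0 255;0 0 95 0 255;0 0 95 0 255;0 0 95 0 255;0 0 95 0 255;0 0 95 0 255;0 0 55 0 255;0 0 15 0 255;0 0 15 0 255;0 0 15 0 255",
  newtons=30,
)

```text
time: 10.52
ee_pos: [0.5854, -0.2945, 0.1009]
tcp_rot: [-180.0, 0.0, 78.8]
wrist_force: [-0.1, -0.4, -2.8]
opening: 0.0488
grasp_force: 31.8
```

```bash
python3 - <<'E'
from h import *
o=bot.get_obs();print(o['time'],o['ee_pos'],o['opening'])
for c in [(.478,.226),(.448,.073)]: print(go(*c,.102,79))
E
```

```text
10.525 [ 0.5853612  -0.29454559  0.10093217] 0.04882185543303212
(array([ 489.9, -206.2,   -1. ]), np.float64(-0.2))
(array([ 333.9, -206. ,   -1. ]), np.float64(-0.2))
```

Request:
send_rows(
  targets="48 -29 0 0 255;95 -59 0 0 255;143 -88 0 0 255;191 -118 0 0 255;239 -147 0 0 255;286 -177 0 0 255;334 -206 0 0 255;334 -206 0 0 255;334 -206 0 0 255;334 -206 0 0 255;334 -206 30 0 255;334 -206 55 0 255;334 -206 65 0 255;334 -206 72 0 255;334 -206 75 0 255;334 -206 75 0 255;334 -206 75 0 255",
)

```text
time: 12.65
ee_pos: [0.4487, 0.073, 0.0271]
tcp_rot: [179.9, -0.0, 78.8]
wrist_force: [-0.7, -1.1, 2.7]
opening: 0.0488
grasp_force: 32.1
```

Request:
send_rows(
  targets="0 0 0 0 0;0 0 0 0 0;0 0 0 0 0;0 0 0 0 0;0 0 -40 0 0;0 0 -90 0 0;0 0 -90 0 0;0 0 -90 0 0",
)

```text
time: 13.65
ee_pos: [0.448, 0.073, 0.1158]
tcp_rot: [-180.0, 0.0, 78.8]
wrist_force: [-0.2, 0.4, -0.2]
opening: 0.0854
grasp_force: 0.0
```

```bash
python3 - <<'E'
from h import *
o=bot.get_obs();print(o['time'],o['ee_pos'],o['opening'])
print(go(.619,.169,.117,79),go(.619,.169,.022,79))
E
```

```text
13.65 [0.44802123 0.07299632 0.11582277] 0.0853714450422901
(array([127.3, 149.1,  -1.2]), np.float64(-0.2)) (array([127.3, 149.1,  93.8]), np.float64(-0.2))
```

Request:
send_rows(
  targets="127 149 -1 0 0;127 149 -1 0 0;127 149 -1 0 0;127 149 -1 0 0;127 149 -1 0 0;127 149 -1 0 0;127 149 -1 0 0;127 149 -1 0 0",
)

```text
time: 14.65
ee_pos: [0.6186, 0.1683, 0.1182]
tcp_rot: [179.9, -0.0, 78.8]
wrist_force: [0.4, -0.8, 0.5]
opening: 0.0852
grasp_force: 0.0
```

```bash
python3 - <<'E'
from h import *
o=bot.get_obs();print(o['time'],o['ee_pos'],o['tcp_rot'])
print(go(.619,.169,.024,79))
t=camera("top");s=camera("side")
cv2.imwrite("pics/c3.png",cv2.resize(np.hstack([t[160:310,110:270],s[100:250,120:280]]),None,fx=2.5,fy=2.5,interpolation=cv2.INTER_CUBIC))
E
```

```text
14.65 [0.61859238 0.16834667 0.11816467] [ 1.79938305e+02 -2.80095857e-02  7.88016460e+01]
(array([ 0.7,  0.2, 94.2]), np.float64(-0.2))
```

View pics/c3.png

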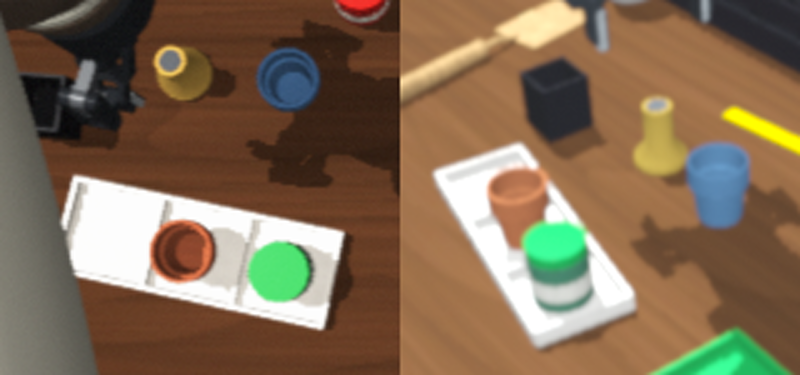

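The tin (280,272 in the crop) stands next to the pot in the tray, both upright. The rose neck top is at (170,62), with the gripper above it.

Request:
send_rows(
  targets="1 0 50 0 0;1 0 85 0 0;1 0 94 0 0;1 0 94 0 0;1 0 94 0 255;1 0 94 0 255;1 0 94 0 255;1 0 94 0 255;1 0 94 0 255;1 0 94 0 255;1 0 94 0 255;1 0 94 0 255;1 0 94 0 255;1 0 54 0 255;1 0 14 0 255;1 0 14 0 255;1 0 14 0 255",
  newtons=30,
)

```text
time: 16.88
ee_pos: [0.6188, 0.1696, 0.1023]
tcp_rot: [-179.9, 0.0, 78.8]
wrist_force: [0.9, 0.1, -1.9]
opening: 0.0251
grasp_force: 29.9
```

```bash
python3 - <<'E'
from h import *
o=bot.get_obs();print(o['time'],o['ee_pos'],o['opening'])
print(go(.478,.226,.104,79))
E
```

```text
16.875 [0.61878749 0.16962525 0.1022765 ] 0.02507719154301336
(array([  28. , -149. ,   -1.6]), np.float64(-0.2))
```

Request:
send_rows(
  targets="9 -50 0 0 255;19 -100 0 0 255;28 -149 0 0 255;28 -149 0 0 255;28 -149 0 0 255;28 -149 0 0 255;28 -149 30 0 255;28 -149 55 0 255;28 -149 65 0 255;28 -149 72 0 255;28 -149 75 0 255;28 -149 75 0 255;28 -149 75 0 255",
)

```text
time: 18.5
ee_pos: [0.4787, 0.2262, 0.0289]
tcp_rot: [180.0, -0.0, 78.8]
wrist_force: [-0.9, -0.4, -1.2]
opening: 0.0254
grasp_force: 30.3
```

Request:
send_rows(
  targets="0 0 0 0 0;0 0 0 0 0;0 0 0 0 0;0 0 0 0 0;0 0 0 0 0;0 0 -40 0 0;0 0 -90 0 0;0 0 -90 0 0;0 0 -90 0 0",
)

```text
time: 19.62
ee_pos: [0.4783, 0.226, 0.1178]
tcp_rot: [-180.0, 0.0, 78.8]
wrist_force: [0.5, 0.5, 0.1]
opening: 0.0856
grasp_force: 0.0
```

```bash
python3 - <<'E'
from h import *
o=bot.get_obs();print(o['time'],o['ee_pos'],o['opening'])
print(go(.583,.281,.116,90),go(.583,.281,.022,90))
E
```

```text
19.625 [0.47826894 0.22603943 0.11781672] 0.08560729921961543
(array([74.2, 92.1,  1.8]), np.float64(-11.2)) (array([74.2, 92.1, 95.8]), np.float64(-11.2))
```

Request:
send_rows(
  targets="37 46 0 -6 0;74 92 0 -11 0;74 92 0 -11 0;74 92 0 -11 0;74 92 0 -11 0;74 92 50 -11 0;74 92 85 -11 0;74 92 96 -11 0;74 92 96 -11 0;74 92 96 -11 255;74 92 96 -11 255;74 92 96 -11 255;74 92 96 -11 255;74 92 96 -11 255;74 92 96 -11 255;74 92 96 -11 255;74 92 56 -11 255;74 92 16 -11 255;74 92 16 -11 255;74 92 16 -11 255",
  newtons=20,
)

```text
time: 22.12
ee_pos: [0.5829, 0.2808, 0.1019]
tcp_rot: [-180.0, 0.0, 89.8]
wrist_force: [-0.2, 0.4, -0.8]
opening: 0.0484
grasp_force: 20.9
```

```bash
python3 - <<'E'
from h import *
o=bot.get_obs();print(o['time'],o['ee_pos'],o['opening'],o['grasp_force'])
print(go(.471,-.096,.102,86.8))
t=camera("top");s=camera("side")
cv2.imwrite("pics/c4.png",cv2.resize(np.hstack([t[160:310,110:270],s[70:220,120:280]]),None,fx=2.5,fy=2.5,interpolation=cv2.INTER_CUBIC))
E
```

```text
22.125 [0.58288864 0.28080962 0.10191117] 0.04844529984144744 20.854029713664204
(array([-377.1, -110.7,   -0. ]), np.float64(3.0))
```

View pics/c4.png

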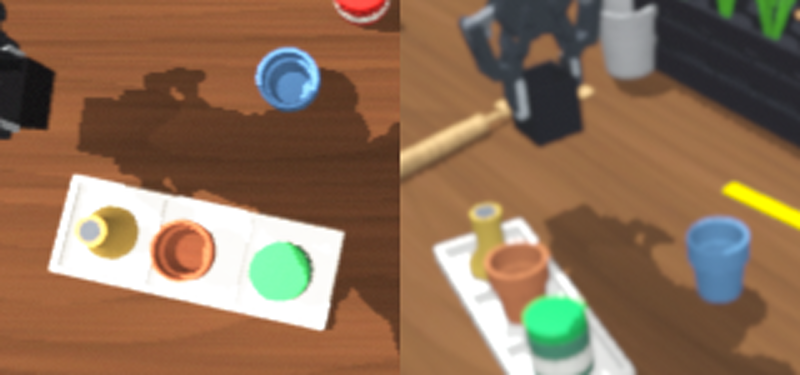

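The white tray holds all three upright (rose neck (92,232), pot (183,250), tin (280,272)), and the black pot is held in the gripper.

Request:
send_rows(
  targets="-47 -14 0 0 255;-94 -28 0 0 255;-141 -42 0 1 255;-188 -55 0 1 255;-236 -69 0 2 255;-283 -83 0 2 255;-330 -97 0 3 255;-377 -111 0 3 255;-377 -111 0 3 255;-377 -111 0 3 255;-377 -111 0 3 255;-377 -111 30 3 255;-377 -111 55 3 255;-377 -111 65 3 255;-377 -111 72 3 255;-377 -111 75 3 255;-377 -111 75 3 255;-377 -111 75 3 255",
)

```text
time: 24.48
ee_pos: [0.4713, -0.0959, 0.028]
tcp_rot: [179.9, 0.0, 86.8]
wrist_force: [-0.0, 0.5, 3.1]
opening: 0.0485
grasp_force: 20.5
```

Request:
send_rows(
  targets="0 0 0 0 0;0 0 0 0 0;0 0 0 0 0;0 0 0 0 0;0 0 -40 0 0;0 0 -90 0 0;0 0 -90 0 0;0 0 -90 0 0",
)

```text
time: 25.48
ee_pos: [0.4707, -0.0958, 0.1168]
tcp_rot: [-180.0, -0.0, 86.8]
wrist_force: [-0.5, -0.1, -0.3]
opening: 0.0851
grasp_force: 0.0
```

```bash
python3 - <<'E'
from h import *
o=bot.get_obs();print(o['time'],o['ee_pos'],o['opening'])
print(go(.635,-.178,.116,87),go(.635,-.178,.022,87))
E
```

```text
25.475 [ 0.47068614 -0.09582206  0.11680274] 0.08507640630050319
(array([-72.9, 168.6,   0.8]), np.float64(-0.2)) (array([-72.9, 168.6,  94.8]), np.float64(-0.2))
```

Request:
send_rows(
  targets="-24 56 0 0 0;-48 112 0 0 0;-72 168 0 0 0;-72 168 0 0 0;-72 168 0 0 0;-72 168 0 0 0;-72 168 50 0 0;-72 168 87 0 0;-72 168 98 0 0;-72 168 98 0 0;-72 168 98 0 255;-72 168 98 0 255;-72 168 98 0 255;-72 168 98 0 255;-72 168 98 0 255;-72 168 98 0 255;-72 168 98 0 255;-72 168 58 0 255;-72 168 18 0 255;-72 168 18 0 255",
  newtons=30,
)

```text
time: 27.98
ee_pos: [0.6364, -0.1775, 0.1036]
tcp_rot: [179.6, 0.1, 86.8]
wrist_force: [0.9, -0.5, -1.4]
opening: 0.045
grasp_force: 31.7
```

```bash
python3 - <<'E'
from h import *
o=bot.get_obs();print(o['time'],o['ee_pos'],o['opening'],o['grasp_force'])
print(go(.467,-.174,.1,86.8))
t=camera("top");s=camera("side")
cv2.imwrite("pics/c5.png",cv2.resize(np.hstack([t[140:290,260:420],s[160:310,220:380]]),None,fx=2.5,fy=2.5,interpolation=cv2.INTER_CUBIC))
E
```

```text
27.975 [ 0.63636851 -0.17753721  0.10363027] 0.044950638790493 31.662132740020752
(array([  -5.8, -169.3,    2.6]), np.float64(0.0))
```

View pics/c5.png

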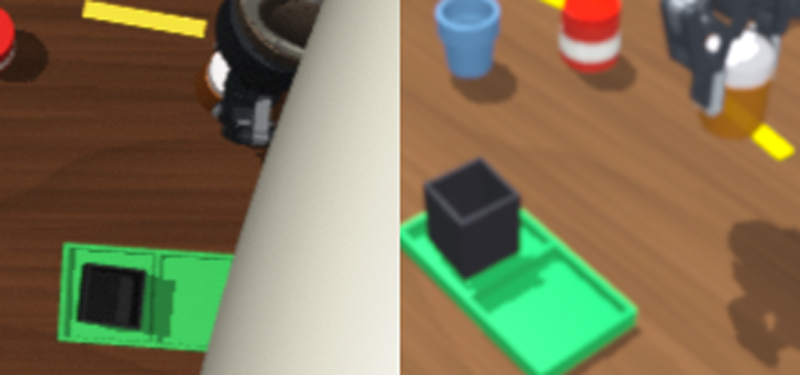

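The black pot sits upright in its green compartment (crop (112,295)), and the jar is lifted straight in the gripper (738,85).

Request:
send_rows(
  targets="-1 -42 0 0 255;-3 -84 0 0 255;-4 -126 0 0 255;-6 -168 0 0 255;-6 -168 0 0 255;-6 -168 0 0 255;-6 -168 0 0 255;-6 -168 30 0 255;-6 -168 55 0 255;-6 -168 65 0 255;-6 -168 72 0 255;-6 -168 75 0 255;-6 -168 75 0 255;-6 -168 75 0 255",
)

```text
time: 29.82
ee_pos: [0.4669, -0.1739, 0.0249]
tcp_rot: [179.9, 0.0, 86.8]
wrist_force: [0.2, 0.2, 1.1]
opening: 0.0446
grasp_force: 31.8
```

Request:
send_rows(
  targets="0 0 0 0 0;0 0 0 0 0;0 0 0 0 0;0 0 0 0 0;0 0 -40 0 0;0 0 -90 0 0;-120 160 -150 0 0;-120 160 -150 0 0;-120 160 -150 0 0;-120 160 -150 0 0;-120 160 -150 0 0;-120 160 -150 0 0;-120 160 -150 0 0",
)

```text
time: 31.45
ee_pos: [0.6189, -0.3016, 0.1746]
tcp_rot: [-180.0, -0.0, 86.8]
wrist_force: [0.0, -0.6, 0.1]
opening: 0.0853
grasp_force: 0.0
```

```bash
python3 - <<'E'
from h import *
o=bot.get_obs();print(o['time'],o['ee_pos'],o['opening'])
t=camera("top");s=camera("side")
cv2.imwrite("pics/c6.png",np.hstack([cv2.resize(t[140:310,110:400],(500,293)),cv2.resize(s[130:320,110:330],(300,259)) if 0 else cv2.resize(s[130:320,110:330],(300,293))]))
E
```

```text
31.45 [ 0.61891578 -0.30164277  0.17461783] 0.0852914758249818
```

View pics/c6.png

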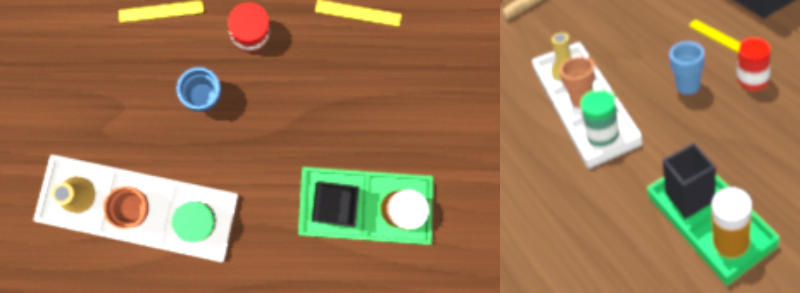

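Both kits are complete and upright: rose (65,193), pot (126,207) and tin (193,222) are in the white tray, and the black pot (335,205) and jar (407,208) are in the green one. The red tin and blue pot haven't moved, and the arm is clear.

```bash
python3 -c "
from workcell import ticket
print(ticket.job_done())"
```

```text
the job is handed in; nothing more can be done
None
```

Both kits are in their trays with everything upright, the red tin and blue pot were left where they stood, and the job was handed in at about 31 s.

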